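Set the worn portion guide to the gauge block

ROBOT

A 6-joint arm with a two-finger parallel gripper is mounted at the origin on the work surface. World frame = base frame: x ahead of the robot, y to its left, z up, the work surface at z = 0. Lengths are in mm, angles in rad, forces in N, time in s.
With the tool pointing down it reaches from about 400 to 825 mm from the base axis. Payload 7 kg.
Tool frame: the origin (TCP) lies between the finger pads; the fingertips stand 19 mm ahead of it and the grasp point (between the pads) is the TCP; z points along the fingers, x is the direction in which the jaws open and shut, and the axes are right-handed (so a half turn about z gives the same grasp; the last joint's range is limited). The gripper opens to 88 mm and grips with 3 to 60 N. Pads are 19 mm wide; open, the fingers measure 130 mm over their backs; the gripper's body (78 mm by 193 mm) begins 47 mm behind the grasp point.
Start: joints at [1.423, 0.359, 0.012, 0, -1.224, -0.288], TCP at [284.947, 611.883, 245.561] pointing down, gripper open.
Joint ranges: [-3.07, 3.07], [-1.43, 2.12], [-1.02, 1.25], [-3.03, 1.67], [-3.05, -0], [-3.03, 3.03]. Speed limits (rad/s): [2.39, 2.39, 3.01, 3.14, 3.14, 3.14].

INTERFACE

Orientations are given as a unit quaternion [w, x, y, z].
In Python, from rig import telemetry, cams, env gives the robot as it stands.
- The arm moves only by the shell command python3 -m creep 'ROWS' [OPENING] [FORCE]. ROWS is JSON, a list of rows, each a list of 2 entries, a list of its own where there are three numbers: the shift along the tool's x, y, z in mm, then the turn about the tool's z in degrees. In form: [[[dx, dy, dz], spin], ...]. A call has 1 to 20 rows; each row is the pose to reach, as a shift and turn from the pose measured when the call began, along the tool's axes at that moment; what a row does not reach only later rows make up. A row lasts 1/8 s, in which the tool goes at most 62.5 mm and 10.7 degrees, less where a joint would pass 70% of its speed; a pose out of reach is approached as far as the arm can. A call with a gripper value outside its range is refused whole. OPENING is the opening in per cent of the stroke, from 0 (shut) to 100 (fully open), set as the call begins (- or left out, the last holds). The fingers move at their own pace and stop on an object; FORCE is the grip in N (left out, the last holds). Time passes only in rows, so rows that repeat a pose let the fingers close. It gives the time, the measured TCP pose, the force and the opening at its end, in the units of the state.
- telemetry.get_state(): the state, without advancing time (a new reading comes with each control period).
- cams.snapshot(name): name is "side" or "top"; returns (picture, depth): 400x640x3 uint8, red, green, blue; 400x640 float32, mm along the optical axis (not along the pixel's ray), 0 where there is no reading.
- cams.get_calibration(name): a dict with "vertical_fov" (degrees; the focal length in pixels is half the picture's height over the tangent of half this angle, whatever the lens; pixels are square), "cx", "cy" (the principal point, pixels), "rvec" (rotation vector, rad) and "tvec" (3), from world to camera coordinates, as OpenCV has them. Camera axes: x right, y down, z forward; pixel columns grow to the right and rows downward; lengths in mm; the calibration is good to about 2 mm. A picture is of the moment at which its call begins. get_calibration takes no time and is no camera call.
- env.hand_in(): hands the job in, once; it reports no verdict.
The state is a dict: "t": time; "joints": joint angles; "qd": joint speeds; "tau": joint torques, N m; "tool_pos": TCP position; "orientation": TCP orientation; "force": force on the tool from outside, world axes, zero at the start; "torque": the same for the moment, N m; "width": finger opening in mm.
Only numpy, scipy, OpenCV 4.12 (cv2) and the standard library are available. Lean on these libraries where they do the work, as an engineer would, in place of code of your own. Each camera call takes 0.05 s, during which the arm holds its last target.

TASK

Set the portion guide to the yellow gauge block: crank the handwheel by its red knob until the fence has opened past the red line, stand the yellow block squarely in the channel between fence and rail, then wind the fence back in with the handwheel until it pins the block against the rail, firmly enough that it stays gripped but gently. The wheel has slack on its shaft, so leave it where the inward turn ended, with the slack still taken up on the closing side; move the fence only with the handwheel, and leave the green block and everything else on the table where it is.

Things in the scene. Friction and masses are not known exactly. Their poses are not given: they have to be found in the camera images.
- guide: Portion guide: white board 200 mm along its x, 360 along its y, 12 thick, fixed to the table; origin at the centre of its underside. Near its -y end an aluminium rail with black rubber face (110 long in x, 30 thick, top 42 mm above the table) is clamped in slots: its face stands 112 to 128 mm to -y of the origin, not known better. Gear housing with handwheel near its +y end, axis at x 0, y +95.
- fence: Steel fence with a blue stripe, 110 mm long in x, 22 thick, top 42 mm above the table; origin at the foot of its working face (which looks to -y, at the rail), at board-top level, axes as the guide's. Slides along the guide's y only: face at y -100 to -35 mm in the guide's frame, rigid end stops; starts at y -94 to -76. Needs about 9 N to slide and stays where it is left.
- red_line (a point): Red line across the board, parallel to the rail, at y -54 mm in the guide's frame; middle of the line, on the board's top. The fence is past it when its working face is farther from the rail than the line.
- wheel_hub (a point): Centre of the handwheel on its vertical axis, 84 mm above the table. Black wheel 128 mm across, top 84 mm above the table. Counter-clockwise from above opens the fence, clockwise closes it, 20 mm of fence travel per radian; but the wheel has about 0.36 rad of free play on its shaft, in which it takes only about 0.5 N at the knob and the fence stays still.
- knob_grip (a point): Red crank knob: upright cylinder 24 mm in diameter, 45 tall, from 85 to 130 mm above the table, spinning freely on its pin 46 mm from the wheel's axis. The point is on the knob's axis, 115 mm above the table. To slide the fence takes about 3.5 to 4 N at the knob along its circle, and 0.4 N more for each newton of pinning force on the block (6 to 9 N in all when pinned as wanted).
- handwheel (a joint): Where the wheel stands within its free play on the shaft, rad: 0 = slack taken up on the closing side, 0.36 = taken up on the opening side. Wanted on the block is a pinning force of 5 to 15 N; it must never pass 22 N. The rubber is hard: the force climbs to 20 N within 1 mm of fence travel, so it is found by feel. After letting go up to about 9 N of it remains, held by the fence's friction.
- yellow_block: Yellow plastic gauge block, about 0.13 kg, loose on the table: foot 70 mm along its x, 50 mm along its y, 30 mm high; on it a central upright tab 18 mm along x, 38 mm along y, from 30 to 66 mm above its underside, to take it by. Origin at the centre of its underside. In the channel its 50 mm side spans the gap, either way round.
- green_block: Green gauge block of the same shape but 36 mm along y (tab 24 mm): to be left alone. It and the yellow one swap places from run to run.
- box_a: Kraft portion box, 130 x 170 x 50 mm, open; leave alone. Origin under its centre.
- box_b: Second kraft portion box, the same; leave alone.
- glass: Amber glass, 72 mm across, 100 mm high; leave alone.
- sauce: White squeeze bottle with red cap, 60 mm across, 190 mm high; leave alone.
- bowl: White bowl, 150 mm across, 55 mm high; leave alone.
Mind the look-alikes: they are no part of the job. What is meant by the yellow_block is not purple, and is the larger of those in its own colour.

How it is judged (in metres and radians):
On the way, in this order (a step that is already met when the one before it is completed fails the run):
1. the fence's face stands past the red line (farther from the rail) (y of fence in the frame of red_line above 0 m), for 0.2 s.
2. the yellow block stands released on the board between rail and fence, 50 mm side across the gap within about 20 degrees (z of yellow_block in the frame of guide between 0.008 and 0.016 m and y of yellow_block in the frame of guide between -0.108 and -0.04 m and x of yellow_block in the frame of guide between -0.03 and 0.03 m and angle between yellow_block's own z axis and vertical below 0.08 rad and angle between the y axis of yellow_block and the y axis of guide, either way round below 0.35 rad and contact force between the fingers and yellow_block below 0.1 N), for 0.2 s.
3. the fence pins the block against the rail with more than 4 N (z of yellow_block in the frame of guide between 0.008 and 0.016 m and y of yellow_block in the frame of guide between -0.108 and -0.083 m and x of yellow_block in the frame of guide between -0.03 and 0.03 m and angle between yellow_block's own z axis and vertical below 0.08 rad and contact force between fence and yellow_block above 4 N), for 0.2 s.
At the end, for the whole second after the job is handed in: Yellow block upright on the board, within 30 mm of the channel's middle, square within 0.05 rad, still pinned against the rail by the fence with over 2 N; handwheel within 0.15 rad of the closing end of its play; all at rest (z of yellow_block in the frame of guide between 0.008 and 0.016 m and y of yellow_block in the frame of guide between -0.108 and -0.083 m and x of yellow_block in the frame of guide between -0.03 and 0.03 m and angle between yellow_block's own z axis and vertical below 0.08 rad and angle between the y axis of yellow_block and the y axis of guide, either way round below 0.05 rad and contact force between fence and yellow_block above 2 N and value of joint handwheel below 0.15 rad and linear speed of each of yellow_block, fence below 0.01 m/s); the robot touches nothing.
It fails at once if the block is squeezed by the fence with more than 22 N (contact force between fence and yellow_block above 22 N).
It fails at once if the robot pushes the fence directly (more than 3 N) (contact force between any of the fingers, the arm and fence above 3 N).
It fails at once if another thing on the table is moved by more than 30 mm (distance of any of green_block, box_a, box_b, glass, sauce, bowl from where it was at the start of the episode above 0.03 m).
It also fails if it takes over 72 s, if anything falls off the work surface, if the arm or the gripper's body presses on something with over 40 N, if the wrist force passes 120 N, or if a joint passes its speed limit or range.

## Working session

There is one attempt and no reset: what is moved stays moved. The work goes in short steps, Python scripts to look and compute and a shell command to move; the robot and the scene stay as the last step left them, time stands still between calls to the robot, and variables do not carry over. Pictures are saved under pics/ and viewed, and the job is handed in when it is done.

```bash
ls; mkdir -p pics; python3 - <<'E'
from rig import telemetry, cams, env
import cv2,numpy as np
print(telemetry.get_state())
for n in("side","top"):
    p,d=cams.snapshot(n); print(n,cams.get_calibration(n))
    cv2.imwrite(f"pics/{n}0.png",p[:,:,::-1]); np.savez(f"{n}0.npz",p=p,d=d)
E
```

```text
pics
{'t': 0.0, 'joints': array([ 1.42309630e+00,  3.59379479e-01,  1.10819243e-02, -3.62195011e-04,
       -1.22409741e+00, -2.88066494e-01]), 'qd': array([-1.03077041e-03, -3.14518346e-05,  1.82731451e-03, -5.10232508e-04,
        2.69835434e-04, -5.26689169e-04]), 'tau': array([-3.92526545e-04, -5.82717705e+01,  2.93058264e+01,  6.99741304e+00,
        6.99909084e-03, -1.47222440e-04]), 'tool_pos': array([284.76793671, 611.49465545, 244.63531833]), 'orientation': array([-6.52725595e-04, -5.37485995e-01,  8.43272279e-01, -4.91786838e-04]), 'force': array([-0.40315312, -0.51134784, -0.81751749]), 'torque': array([-0.02428839, -0.0272755 ,  0.04159509]), 'width': 87.34469683051229}
side {'vertical_fov': 52.21005809029351, 'cx': 320.27909378992985, 'cy': 200.82889791403588, 'rvec': array([ 2.25200149, -0.91912179,  0.38148938]), 'tvec': array([-391.80145175,  331.28147574, 1257.29484412])}
top {'vertical_fov': 44.50000265686784, 'cx': 323.7129640857173, 'cy': 194.40912968164088, 'rvec': array([ 2.13735449, -2.11330709,  0.18213769]), 'tvec': array([ -17.58532858,  552.10482489, 1435.40204404])}
```

View pics/side0.png

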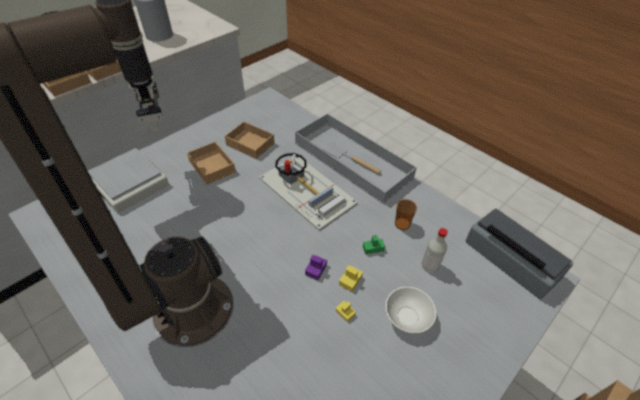

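View pics/top0.png

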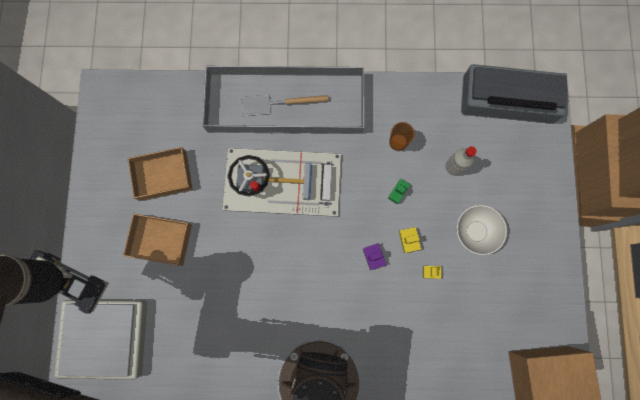

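The side view shows the guide at about (308,190). In the top view it is at (282,182), with the wheel at (249,175) and the red knob near (254,186). There are two yellow candidates in the top view, (410,240) and (432,272), plus a purple one at (375,257). The larger yellow one, at (410,240), fits the description. I'll confirm that in a crop and measure it.

```bash
cat > h.py <<'E'
import numpy as np,cv2
from rig import telemetry,cams
def cal(n):
    c=cams.get_calibration(n); f=200/np.tan(np.radians(c["vertical_fov"]/2))
    R=cv2.Rodrigues(np.array(c["rvec"]))[0]; return f,c["cx"],c["cy"],R,np.array(c["tvec"])
def ray(n,uv,z):
    f,cx,cy,R,t=cal(n); uv=np.atleast_2d(uv).astype(float)
    d=np.c_[(uv[:,0]-cx)/f,(uv[:,1]-cy)/f,np.ones(len(uv))]@R; o=-R.T@t
    return o+d*((z-o[2])/d[:,2])[:,None]
def cloud(n,d):
    f,cx,cy,R,t=cal(n); v,u=np.mgrid[:400,:640]
    P=np.stack([(u-cx)/f*d,(v-cy)/f*d,d],-1); return (P-t)@R
def proj(n,P):
    f,cx,cy,R,t=cal(n); q=np.atleast_2d(P)@R.T+t; return np.c_[q[:,0]/q[:,2]*f+cx,q[:,1]/q[:,2]*f+cy]
E
python3 - <<'E'
from h import *
p=np.load("top0.npz")["p"];d=np.load("top0.npz")["d"]
a=cv2.resize(p[140:225,215:350],None,fx=5.5,fy=5.5,interpolation=2)[:,:,::-1]; cv2.imwrite("pics/guide.png",a)
a=cv2.resize(p[170:285,355:455],None,fx=5,fy=5,interpolation=2)[:,:,::-1]; cv2.imwrite("pics/blocks.png",a)
hsv=cv2.cvtColor(p,cv2.COLOR_RGB2HSV); C=cloud("top",d)
for nm,lo,hi in(("yellow",(22,120,80),(35,255,255)),("purple",(125,80,40),(155,255,255)),("green",(55,100,40),(85,255,255))):
    m=cv2.inRange(hsv,lo,hi); k,l,s,c=cv2.connectedComponentsWithStats(m)
    for i in range(1,k):
        if s[i,4]>40:
            P=C[l==i]; print(nm,c[i],s[i],"z pct",np.percentile(P[:,2],[5,50,95]),cv2.minAreaRect(P[P[:,2]<45,:2].astype(np.float32)) if (P[:,2]<45).any() else 0)
            T=P[P[:,2]>52]; 
            if len(T)>3: print("  tab",T.mean(0),cv2.minAreaRect(T[:,:2].astype(np.float32)))
# board
m=((C[:,:,2]>6)&(C[:,:,2]<18)); m[:,:215]=0;m[:,350:]=0;m[:140]=0;m[225:]=0
m&=(p.min(2)>120)
P=C[m]; print("board",P.mean(0),cv2.minAreaRect(P[:,:2].astype(np.float32)))
E
```

```text
yellow [409.77329975 239.5743073 ] [400 227  21  26 397] z pct [23.71008525 30.96230115 68.76713921] ((421.02557373046875, -277.26287841796875), (68.97300720214844, 58.68056869506836), 12.124784469604492)
  tab [ 413.798891   -260.87945591  131.16634582] ((364.31304931640625, -153.3788299560547), (23.9309139251709, 299.61126708984375), 25.110809326171875)
yellow [431.73059361 271.63926941] [423 266  19  13 219] z pct [16.37442633 24.0991851  50.81937102] ((324.0072021484375, -341.1863708496094), (35.907413482666016, 57.80374526977539), 0.8878518342971802)
  tab [ 316.69135185 -283.64837757  296.8610429 ] ((301.5440368652344, -182.69406127929688), (24.902002334594727, 319.64703369140625), 8.618062019348145)
purple [374.19321149 256.2767624 ] [363 244  23  26 383] z pct [24.39985009 30.65491435 68.4547677 ] ((369.1720275878906, -167.01910400390625), (67.97538757324219, 54.97218704223633), 19.338916778564453)
  tab [ 368.80652538 -164.76411646   65.77934898] ((369.1138000488281, -164.78907775878906), (17.60780143737793, 36.81037139892578), 18.83983039855957)
green [398.6953125  190.84765625] [389 179  21  24 256] z pct [23.89260831 30.77775567 68.41132985] ((571.13818359375, -242.84100341796875), (34.05345916748047, 70.22940826416016), 57.268001556396484)
  tab [ 560.05090341 -233.832788    116.42282796] ((430.8333435058594, -139.97872924804688), (23.255111694335938, 365.8095397949219), 53.89689636230469)
board [594.19240289 116.62006345  11.43690342] ((599.9998779296875, 118.57086181640625), (269.4436340332031, 418.1982421875), 0.5906307697296143)
```

View pics/guide.png

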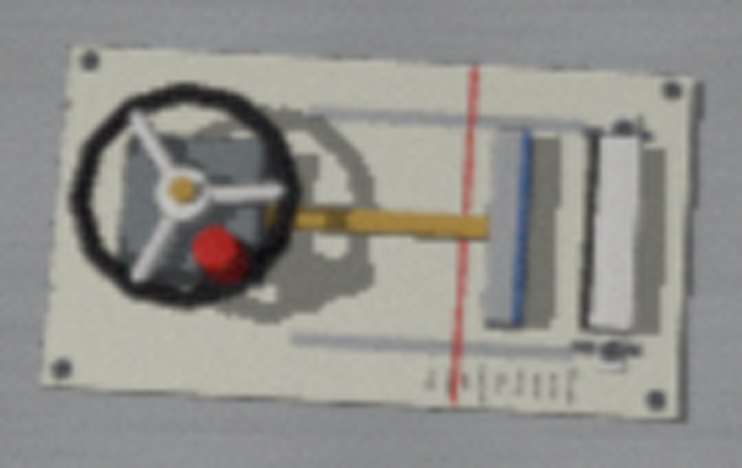

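View pics/blocks.png

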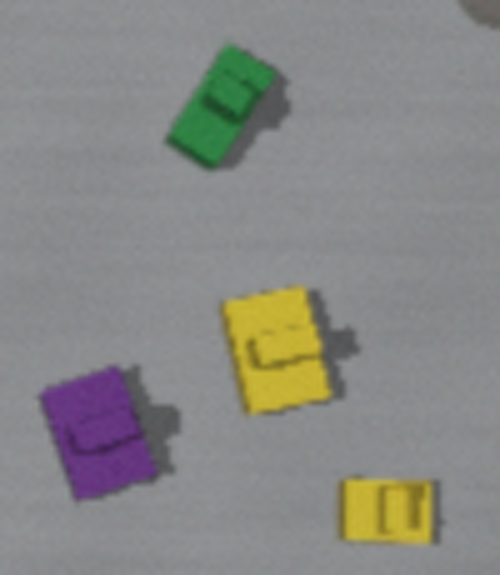

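The crop shows that the larger yellow block, around (410,240), has the full-size foot. The small one at (432,272) is a decoy. Next: the guide pose, knob and fence.

```bash
cat > meas.py <<'E'
from h import *
def guide(p):
    q=p[140:225,215:350].astype(int); 
    # warm bright pixels
    m=((q[:,:,0]-q[:,:,2]>8)&(q.max(2)>120)).astype(np.uint8)
    m=cv2.morphologyEx(m,cv2.MORPH_OPEN,np.ones((2,2)))
    pts=cv2.findNonZero(m).reshape(-1,2)+[215,140]
    P=ray("top",pts,12)[:,:2].astype(np.float32)
    return cv2.minAreaRect(P)
def blk(p,box,lo,hi,C):
    hsv=cv2.cvtColor(p,cv2.COLOR_RGB2HSV); m=cv2.inRange(hsv,lo,hi); k=np.zeros_like(m); x0,y0,x1,y1=box; k[y0:y1,x0:x1]=m[y0:y1,x0:x1]
    z=C[:,:,2]
    out=[]
    for zl,zh,zz in((24,45,30),(58,75,66)):
        v,u=np.where((k>0)&(z>zl)&(z<zh)); out.append((len(u),cv2.minAreaRect(ray("top",np.c_[u,v],zz)[:,:2].astype(np.float32))))
    return out
E
python3 - <<'E'
from meas import *
D=np.load("top0.npz");p=D["p"];C=cloud("top",D["d"])
g=guide(p);print("guide",g)
for o in blk(p,(395,222,426,258),(22,120,60),(35,255,255),C):print("yellow",o)
S=np.load("side0.npz")
hs=cv2.cvtColor(p,cv2.COLOR_RGB2HSV)
def red(p,box):
    h=cv2.cvtColor(p,cv2.COLOR_RGB2HSV); x0,y0,x1,y1=box
    m=((h[:,:,0]<8)|(h[:,:,0]>172))&(h[:,:,1]>130)&(h[:,:,2]>60); k=np.zeros_like(m);k[y0:y1,x0:x1]=m[y0:y1,x0:x1]; return k
k=red(p,(225,150,290,215)); v,u=np.where(k); print("knob top pix",u.mean(),v.mean(),len(u)); 
P=C[k]; P=P[P[:,2]>122]; print("knob from depth",P.mean(0),len(P)); print((P[:,:2].max(0)+P[:,:2].min(0))/2)
k=red(p,(290,145,310,220)); v,u=np.where(k); print("line",ray("top",[[u.mean(),v.mean()]],12))
# black wheel
z=C[:,:,2];m=(z>76)&(z<92); m[:,:215]=0;m[:,300:]=0;m[:140]=0;m[225:]=0
m&=p.max(2)<70
P=C[m];print("wheel",len(P),cv2.minEnclosingCircle(P[:,:2].astype(np.float32)))
# fence/rail tops
for nm,m in(("tops42",(z>36)&(z<48)),):
    m=m.copy();m[:,:300]=0;m[:,345:]=0;m[:150]=0;m[215:]=0
    k,l,s,c=cv2.connectedComponentsWithStats(m.astype(np.uint8))
    for i in range(1,k):
        if s[i,4]>30: v,u=np.where(l==i);print(s[i],cv2.minAreaRect(ray("top",np.c_[u,v],42)[:,:2].astype(np.float32)))
# side cam cross check
ps=S["p"];Cs=cloud("side",S["d"])
k=red(ps,(275,150,300,180)); P=Cs[k];print("side knob",P.mean(0),np.percentile(P[:,2],[5,95]),len(P)); 
P=P[P[:,2]>124];print(P.mean(0),len(P))
E
```

```text
guide ((596.7150268554688, 117.77108764648438), (357.15325927734375, 199.87828063964844), 87.84083557128906)
yellow (282, ((419.9911193847656, -272.8341369628906), (68.90141296386719, 50.443756103515625), 12.042509078979492))
yellow (81, ((419.8722839355469, -272.0709228515625), (17.754671096801758, 39.593421936035156), 14.578241348266602))
knob top pix 254.36486486486487 185.74324324324326 74
knob from depth [558.78698119 186.51011222 156.30167295] 50
[432.72306348  89.27389493]
line [[nan nan nan]]
wheel 348 ((602.0436401367188, 214.32513427734375), 61.885623931884766)
[300 163  12  36 241] ((596.8452758789062, 46.2016716003418), (32.03075408935547, 110.5300064086914), 87.83890533447266)
[320 165  12  35 308] ((592.7777709960938, -15.9423828125), (29.664066314697266, 107.74282836914062), 87.44441986083984)
side knob [559.85714253 187.4655104  112.59035423] [ 88.17490745 133.97962265] 57
[561.3436266  188.2233137  130.11593824] 19<stdin>:12: RuntimeWarning: Mean of empty slice.
  ret = ret.dtype.type(ret / rcount)
```

```bash
cat > go.py <<'E'
import sys
from h import *
def info():
    s=telemetry.get_state(); w,x,y,z=s["orientation"]
    from scipy.spatial.transform import Rotation as Ro
    return s,Ro.from_quat([x,y,z,w]).as_matrix()
def delta(x,y,z,ang):
    s,R=info(); d=R.T@(np.array([x,y,z])-s["tool_pos"]); a=np.degrees(np.arctan2(R[1,0],R[0,0])); sp=(a-ang+180)%360-180
    print("t",round(s["t"],2),"pos",s["tool_pos"].round(1),"xang",a.round(1),"F",s["force"].round(1),"| shift",d.round(1),"spin",round(sp,1),"j6",s["joints"][5].round(2))
if __name__=="__main__": delta(*map(float,sys.argv[1:]))
E
python3 go.py 561.5 188.4 200 180
python3 - <<'E'
from h import *
p=np.load("top0.npz")["p"]
print("knob ray z115/120",ray("top",[[254.36,185.74]],115),ray("top",[[254.36,185.74]],122))
ps=np.load("side0.npz")["p"]
h=cv2.cvtColor(ps,cv2.COLOR_RGB2HSV); m=((h[:,:,0]<8)|(h[:,:,0]>172))&(h[:,:,1]>130)&(h[:,:,2]>60)
m[:150]=0;m[180:]=0;m[:,:275]=0;m[:,300:]=0
v,u=np.where(m);print(u.mean(),v.mean(),ray("side",[[u.mean(),v.mean()]],108))
E
```

```text
t 0.1 pos [284.8 611.5 244.7] xang -115.0 F [-0.1  0.9 -0.2] | shift [ 266.7 -429.5   45.2] spin 65.0 j6 -0.29
knob ray z115/120 [[563.90610017 190.36357331 115.        ]] [[562.53146095 189.29410251 122.        ]]
287.140350877193 166.31578947368422 [[563.12313664 191.43313353 108.        ]]
```

```bash
python3 -m creep '[[[22,-36,0],5],[[44,-72,0],10],[[67,-107,0],16],[[89,-143,0],22],[[111,-179,0],27],[[133,-215,5],32],[[156,-251,10],38],[[178,-287,15],43],[[200,-322,20],49],[[222,-358,30],54],[[245,-394,40],60],[[267,-430,45],65],[[267,-430,45],65]]' 100 15; python3 go.py 562.3 189 115 180
```

```text
t: 1.72
tool_pos: [562.4, 185.4, 199.0]
orientation: [-0.001, 0.002, 1.0, -0.001]
force: [-0.3, 0.1, 1.0]
width: 87.4
t 1.73 pos [562.4 185.4 199. ] xang 179.8 F [-0.3  0.1  1. ] | shift [-0.1  3.8 84. ] spin -0.2 j6 -0.65
```

Descending onto the knob, checking with a picture before closing.

```bash
python3 -m creep '[[[0,4,30],0],[[0,4,60],0],[[0,4,84],0],[[0,4,84],0]]' 100 15; python3 - <<'E'
from h import *
p,d=cams.snapshot("side"); cv2.imwrite("pics/s1.png",cv2.resize(p[120:220,235:365],None,fx=6,fy=6,interpolation=2)[:,:,::-1])
print(telemetry.get_state()["tool_pos"],proj("side",telemetry.get_state()["tool_pos"]))
E
```

```text
t: 2.22
tool_pos: [560.8, 188.9, 113.2]
orientation: [-0.003, 0.002, 1.0, -0.002]
force: [0.1, 0.1, 0.2]
width: 87.5
[561.76671406 189.33917129 114.6993026 ] [[287.16568668 165.44025539]]
```

View pics/s1.png

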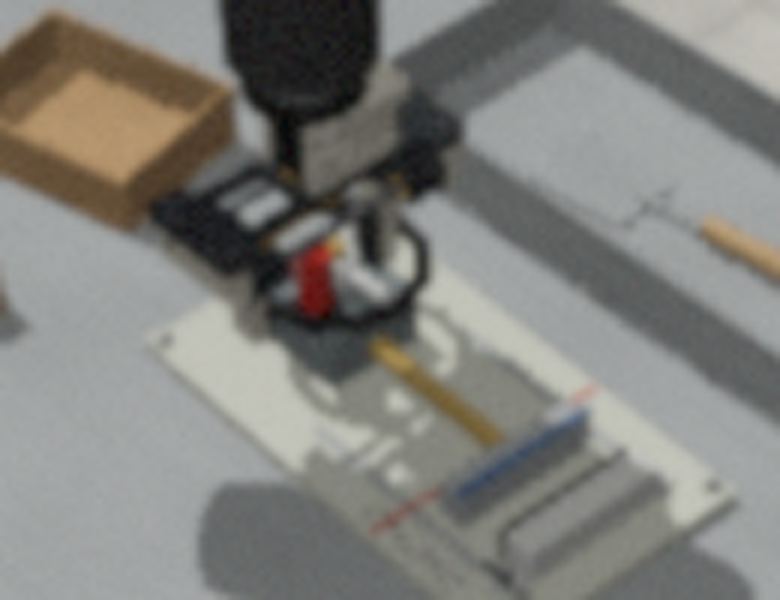

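The knob (crop about (315,280)) stands between the open fingers, and the TCP projects onto its centroid. Closing now.

```bash
python3 -m creep '[[[0,0,0],0],[[0,0,0],0],[[0,0,0],0],[[0,0,0],0],[[0,0,0],0],[[0,0,0],0]]' 10 15; python3 go.py 562.3 189 115 180
```

```text
t: 3.02
tool_pos: [561.8, 189.3, 114.7]
orientation: [-0.002, 0.001, 1.0, -0.002]
force: [-0.1, 0.2, 0.8]
width: 33.1
t 3.02 pos [561.8 189.3 114.7] xang 179.8 F [-0.1  0.2  0.8] | shift [-0.5 -0.3 -0.3] spin -0.2 j6 -0.66
```

```bash
python3 -m creep '[[[0,0,0],0],[[0,0,0],0],[[0,0,0],0]]' 10 15; python3 go.py 562.3 189 115 180; python3 - <<'E'
import numpy as np
# path offsets in tool axes: world (-dx,dy)
hub=np.array([600.9,213.3]); k=np.array([561.8,189.3]); a0=np.arctan2(*(k-hub)[::-1]); print(np.degrees(a0),np.linalg.norm(k-hub))
for a in range(0,141,10):
    q=hub+46*np.array([np.cos(a0+np.radians(a)),np.sin(a0+np.radians(a))])-k; print(a,(-q[0]).round(1),q[1].round(1))
E
```

```text
t: 3.4
tool_pos: [562.1, 189.5, 114.8]
orientation: [-0.001, 0.001, 1.0, -0.002]
force: [1.7, 0.9, -0.5]
width: 24.0
t 3.4 pos [562.1 189.5 114.8] xang 179.8 F [ 1.7  0.9 -0.5] | shift [-0.2 -0.5 -0.2] spin -0.2 j6 -0.66
-148.45795056493418 45.878208334676735
0 0.1 -0.1
10 -4.7 -6.5
20 -10.5 -12.0
30 -17.2 -16.4
40 -24.5 -19.6
50 -32.3 -21.5
60 -40.3 -22.0
70 -48.3 -21.1
80 -56.0 -18.8
90 -63.2 -15.2
100 -69.6 -10.4
110 -75.1 -4.6
120 -79.5 2.1
130 -82.7 9.4
140 -84.6 17.2
```

```bash
python3 -m creep '[[[-2.2,-3.3,0],0],[[-4.7,-6.5,0],0],[[-7.5,-9.4,0],0],[[-10.5,-12,0],0],[[-13.7,-14.3,0],0],[[-17.2,-16.4,0],0],[[-20.8,-18.2,0],0],[[-24.5,-19.6,0],0],[[-24.5,-19.6,0],0]]'; python3 go.py 562.3 189 115 180
```

```text
t: 4.53
tool_pos: [586.2, 168.3, 114.8]
orientation: [-0.002, 0.002, 1.0, -0.003]
force: [-2.4, -5.3, 4.3]
width: 23.3
t 4.53 pos [586.2 168.3 114.8] xang 179.8 F [-2.4 -5.3  4.3] | shift [24.  20.7 -0.2] spin -0.2 j6 -0.61
```

```bash
cat > arc.py <<'E'
import sys,numpy as np
from rig import telemetry
hx,hy,step,n=map(float,sys.argv[1:5]); hub=np.array([hx,hy]); s=telemetry.get_state(); k=s["tool_pos"][:2]
a0=np.arctan2(*(k-hub)[::-1]); print("t",s["t"],"pos",k.round(1),"ang",np.degrees(a0).round(1),"r",np.linalg.norm(k-hub).round(1),"F",s["force"].round(1))
e=np.array([np.cos(a0),np.sin(a0)]); tn=np.array([-e[1],e[0]]); print("Frad",round(s["force"][:2]@e,1),"Ftan(ccw)",round(s["force"][:2]@tn,1))
for i in range(1,int(n)+1):
    q=hub+46*np.array([np.cos(a0+np.radians(step*i)),np.sin(a0+np.radians(step*i))])-k; print(step*i,(-q[0]).round(1),q[1].round(1))
E
python3 arc.py 602.3 211.5 6 10
```

```text
t 4.525 pos [586.2 168.3] ang -110.4 r 46.1 F [-2.4 -5.3  4.3]
Frad 5.8 Ftan(ccw) -0.4
6.0 -4.6 -1.3
12.0 -9.4 -2.3
18.0 -14.2 -2.7
24.0 -19.0 -2.7
30.0 -23.7 -2.1
36.0 -28.4 -1.1
42.0 -33.0 0.5
48.0 -37.4 2.5
54.0 -41.5 4.9
60.0 -45.4 7.8
```

```bash
python3 -m creep '[[[-4.6,-1.3,0],0],[[-9.4,-2.3,0],0],[[-14.2,-2.7,0],0],[[-19,-2.7,0],0],[[-23.7,-2.1,0],0],[[-28.4,-1.1,0],0],[[-33,0.5,0],0],[[-37.4,2.5,0],0],[[-37.4,2.5,0],0]]'; python3 arc.py 602.3 211.5 6 12
cat > see.py <<'E'
import sys
from h import *
p,d=cams.snapshot("top"); n=sys.argv[1]
cv2.imwrite(f"pics/{n}.png",cv2.resize(p[140:225,215:350],None,fx=5.5,fy=5.5,interpolation=2)[:,:,::-1])
np.savez(n+".npz",p=p,d=d)
G=np.array([596.7,117.8]);yg=np.array([.0377,.9993]);xg=np.array([.9993,-.0377])
def gl(u,v,z): 
    q=ray("top",np.c_[u,v],z)[:,:2]-G; return q@xg,q@yg
C=cloud("top",d)
h=cv2.cvtColor(p,cv2.COLOR_RGB2HSV)
m=(h[:,:,0]>100)&(h[:,:,0]<125)&(h[:,:,1]>100)&(h[:,:,2]>50); m[:150]=0;m[215:]=0;m[:,:270]=0;m[:,340:]=0
v,u=np.where(m)
if len(u): x,y=gl(u,v,42); print("blue n",len(u),"y@42 pct",np.percentile(y,[5,50,95]).round(1),"z",np.median(C[m][:,2]).round(1))
q=p.astype(int); m=(q[:,:,0]-q[:,:,1]>45)&(q[:,:,0]-q[:,:,2]>45); m[:140]=0;m[220:]=0;m[:,:285]=0;m[:,:]&=(np.arange(640)<345)
v,u=np.where(m)
if len(u): x,y=gl(u,v,12); print("red n",len(u),"y@12",np.median(y).round(1))
z=C[:,:,2]; m=(z>36)&(z<48); m[:,:285]=0;m[:,345:]=0;m[:152]=0;m[214:]=0
k,l,s,c=cv2.connectedComponentsWithStats(m.astype(np.uint8))
for i in range(1,k):
    if s[i,4]>30: v,u=np.where(l==i); x,y=gl(u,v,42); print("top42 n",s[i,4],"y pct",np.percentile(y,[3,50,97]).round(1),"x",np.percentile(x,[3,97]).round(1))
E
python3 see.py g1
```

```text
t: 5.65
tool_pos: [625.1, 170.8, 114.9]
orientation: [-0.001, 0.002, 1.0, -0.003]
force: [3.2, -4.2, 2.2]
width: 23.7
t 5.65 pos [625.1 170.8] ang -60.7 r 46.7 F [ 3.2 -4.2  2.2]
Frad 5.2 Ftan(ccw) 0.7
6.0 -3.7 3.2
12.0 -7.5 6.1
18.0 -11.0 9.5
24.0 -14.1 13.2
30.0 -16.7 17.2
36.0 -19.0 21.5
42.0 -20.7 25.9
48.0 -22.1 30.6
54.0 -22.9 35.3
60.0 -23.2 40.1
66.0 -23.0 44.9
72.0 -22.3 49.7
blue n 11 y@42 pct [-59.  -58.2 -57.7] z 45.6
red n 8 y@12 -50.7
top42 n 232 y pct [-60.6 -49.3 -34.2] x [-50.5  53.5]
top42 n 311 y pct [-147.4 -133.7 -120. ] x [-49.7  53. ]
```

View pics/g1.png

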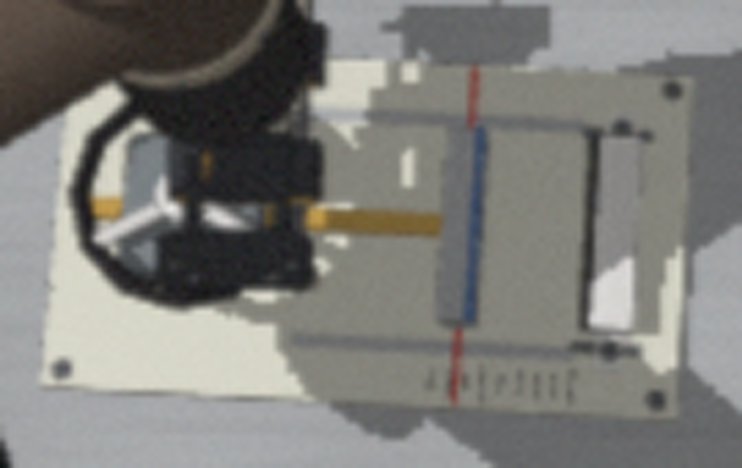

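The fence's blue face is at about y -59, crop (480,220), and has not yet reached the red line. About 50° more is needed.

```bash
python3 -m creep '[[[-3.8,3,0],0],[[-7.7,6,0],0],[[-11.3,9.3,0],0],[[-14.5,13,0],0],[[-17.2,17,0],0],[[-19.5,21.3,0],0],[[-21.3,25.8,0],0],[[-22.7,30.5,0],0],[[-23.2,33,0],0],[[-23.2,33,0],0]]'; python3 arc.py 602.3 211.5 6 1
python3 see.py g2
```

```text
t: 6.95
tool_pos: [648.5, 204.4, 114.8]
orientation: [-0.001, 0.001, 1.0, -0.002]
force: [0.7, -1.1, 2.5]
width: 23.8
t 6.95 pos [648.5 204.4] ang -8.7 r 46.7 F [ 0.7 -1.1  2.5]
Frad 0.9 Ftan(ccw) -0.9
6.0 0.2 4.9
blue n 9 y@42 pct [-40.6 -40.  -39.2] z 45.6
red n 20 y@12 -50.8
top42 n 236 y pct [-42.4 -31.8 -21.5] x [-48.3  52.9]
top42 n 303 y pct [-147.6 -133.9 -119.9] x [-49.6  51.4]
```

View pics/g2.png

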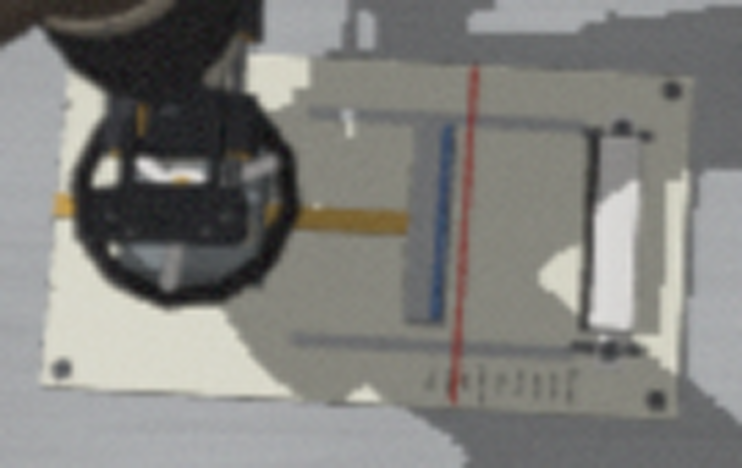

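The fence is now about 10 mm past the red line: blue at crop (440,220), line at (465,230). I'll release the knob and go to the yellow block.

```bash
python3 -m creep '[[[0,0,0],0],[[0,0,0],0],[[0,0,0],0],[[0,0,-30],0],[[0,0,-65],0],[[0,0,-85],0],[[0,0,-85],0]]' 100 20; python3 go.py 419.9 -272.5 120 -167.5
```

```text
t: 7.88
tool_pos: [649.4, 205.2, 201.8]
orientation: [0.001, 0.001, 1.0, -0.001]
force: [0.5, -0.5, -1.1]
width: 85.4
t 7.88 pos [649.4 205.2 201.8] xang 179.8 F [ 0.5 -0.5 -1.1] | shift [ 228.3 -478.1   82.6] spin -12.7 j6 -0.6
```

```bash
python3 -m creep '[[[18,-37,0],-1],[[35,-74,0],-2],[[53,-110,0],-3],[[70,-147,0],-4],[[88,-184,0],-5],[[105,-221,0],-6],[[123,-257,0],-7],[[140,-294,0],-8],[[158,-331,0],-9],[[176,-368,10],-10],[[193,-405,25],-11],[[211,-441,45],-12],[[228,-478,70],-12.7],[[228,-478,80],-12.7],[[228,-478,80],-12.7]]' 100 20; python3 go.py 419.9 -272.5 54 -167.5
python3 - <<'E'
from h import *
p,d=cams.snapshot("side"); cv2.imwrite("pics/s2.png",cv2.resize(p[190:340,270:420],None,fx=4,fy=4,interpolation=2)[:,:,::-1])
E
```

```text
t: 9.75
tool_pos: [419.3, -272.2, 121.5]
orientation: [-0.001, -0.109, 0.994, -0.001]
force: [0.2, 0.8, 0.2]
width: 88.0
t 9.75 pos [ 419.3 -272.2  121.5] xang -167.5 F [0.2 0.8 0.2] | shift [-0.6 -0.3 67.5] spin -0.0 j6 0.4
```

View pics/s2.png

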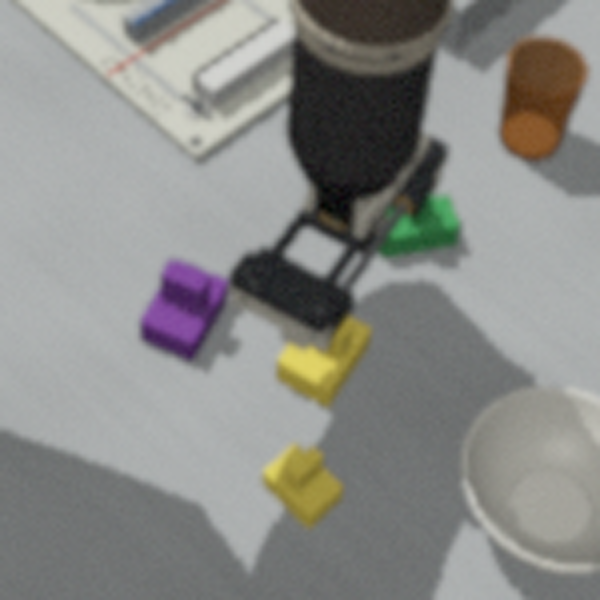

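The larger yellow block at crop (320,360) sits under the gripper. The decoy at (305,485) is clear of the fingers.

```bash
python3 -m creep '[[[-0.6,-0.3,25],0],[[-0.6,-0.3,50],0],[[-0.6,-0.3,67],0],[[-0.6,-0.3,67],0]]' 100 20;  python3 -m creep '[[[0,0,0],0],[[0,0,0],0],[[0,0,0],0],[[0,0,0],0],[[0,0,0],0],[[0,0,0],0],[[0,0,0],0],[[0,0,0],0],[[0,0,0],0],[[0,0,0],0]]' 5 25; python3 go.py 419.9 -272.5 150 -167.5
```

```text
t: 10.3
tool_pos: [421.1, -271.5, 55.0]
orientation: [-0.0, -0.11, 0.994, -0.001]
force: [0.1, 0.1, 0.8]
width: 87.7
t: 11.55
tool_pos: [420.9, -271.5, 55.0]
orientation: [-0.001, -0.11, 0.994, -0.001]
force: [-1.4, -0.6, 0.1]
width: 17.4
t 11.55 pos [ 420.9 -271.5   55. ] xang -167.4 F [-1.4 -0.6  0.1] | shift [  1.3  -0.9 -95. ] spin 0.1 j6 0.4
```

```bash
python3 -m creep '[[[0,0,-30],0],[[0,0,-60],0],[[0,0,-95],0],[[0,0,-105],0],[[0,0,-105],0]]' 5 25; python3 go.py 593.5 31.9 150 177.84
python3 - <<'E'
from h import *
p,d=cams.snapshot("side"); cv2.imwrite("pics/s3.png",cv2.resize(p[150:340,270:420],None,fx=4,fy=3,interpolation=2)[:,:,::-1])
E
```

```text
t: 12.18
tool_pos: [421.1, -271.2, 160.0]
orientation: [-0.0, -0.11, 0.994, -0.001]
force: [0.2, -0.7, -1.7]
width: 17.4
t 12.18 pos [ 421.1 -271.2  160. ] xang -167.4 F [ 0.2 -0.7 -1.7] | shift [-234.4  258.1    9.4] spin 14.8 j6 0.4
```

View pics/s3.png

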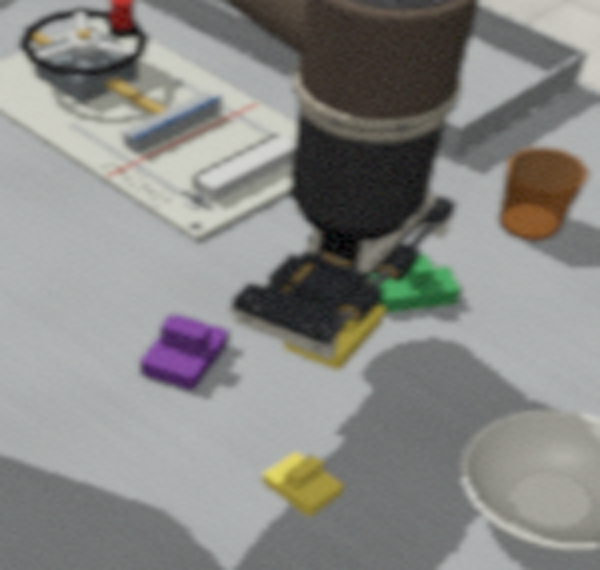

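The yellow block is lifted, crop (340,335). Carrying it over the channel.

```bash
python3 -m creep '[[[-20,22,0],1],[[-40,44,0],2],[[-60,66,0],4],[[-80,88,0],5],[[-100,110,0],6.5],[[-120,132,0],8],[[-140,154,0],9],[[-160,176,0],10.5],[[-180,198,0],11.5],[[-200,220,0],13],[[-220,242,0],14],[[-234,258,5],14.8],[[-234,258,9],14.8],[[-234,258,9],14.8]]' 5 25; python3 go.py 593.5 31.9 68 177.84
python3 - <<'E'
from h import *
p,d=cams.snapshot("side"); cv2.imwrite("pics/s4.png",cv2.resize(p[110:240,245:385],None,fx=5,fy=4.6,interpolation=2)[:,:,::-1])
E
```

```text
t: 13.98
tool_pos: [591.4, 31.4, 147.6]
orientation: [-0.002, 0.019, 1.0, -0.001]
force: [-0.3, 0.8, -2.4]
width: 18.1
t 13.97 pos [591.4  31.4 147.6] xang 177.8 F [-0.3  0.8 -2.4] | shift [-2.5  0.8 79.6] spin -0.0 j6 -0.42
```

View pics/s4.png

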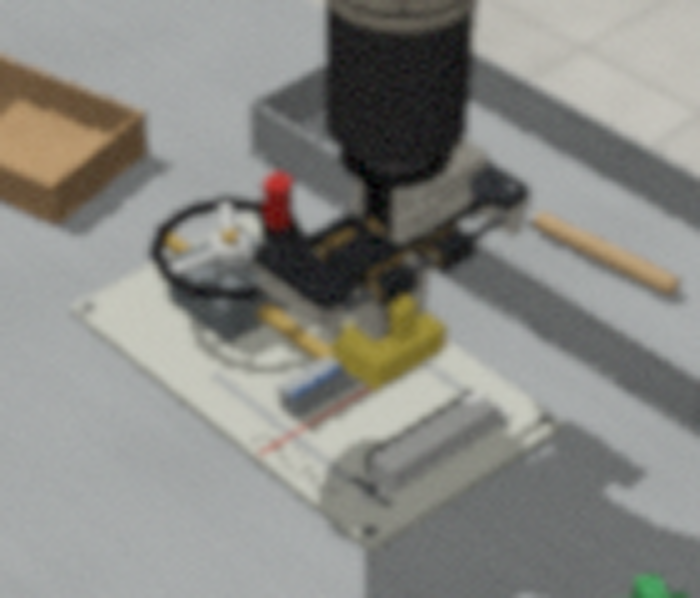

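```bash
python3 -m creep '[[[-2.5,0.8,20],0],[[-2.5,0.8,38],0],[[-2.5,0.8,38],0],[[-2.5,0.8,38],0]]' 5 25; python3 go.py 593.5 31.9 68 177.84
python3 - <<'E'
from h import *
p,d=cams.snapshot("side"); cv2.imwrite("pics/s5.png",cv2.resize(p[140:240,270:380],None,fx=6,fy=6,interpolation=2)[:,:,::-1])
C=cloud("side",d); h=cv2.cvtColor(p,cv2.COLOR_RGB2HSV); m=cv2.inRange(h,(22,120,50),(35,255,255))>0; m[:150]=0;m[240:]=0;m[:,:300]=0;m[:,370:]=0
P=C[m]; G=np.array([596.7,117.8]);yg=np.array([.0377,.9993]);xg=np.array([.9993,-.0377])
q=P[:,:2]-G; print(len(P),"x",np.percentile(q@xg,[3,97]),"y",np.percentile(q@yg,[3,97]),"z",np.percentile(P[:,2],[3,97]))
E
python3 see.py g3
```

```text
t: 14.52
tool_pos: [594.3, 31.5, 111.1]
orientation: [-0.001, 0.019, 1.0, -0.001]
force: [-0.1, -0.7, -1.8]
width: 17.7
t 14.53 pos [594.3  31.5 111.1] xang 177.8 F [-0.1 -0.7 -1.8] | shift [ 0.7  0.5 43.1] spin -0.1 j6 -0.42
202 x [-33.7121867   24.44958176] y [-113.94765744  -70.58871945] z [ 66.58353499 124.94943088]
blue n 5 y@42 pct [-39.5 -39.2 -38.9] z 48.1
red n 11 y@12 -50.0
top42 n 276 y pct [-147.8 -135.8 -121.5] x [-49.4  51.5]
top42 n 159 y pct [-39.  -28.3 -17.9] x [-49.1  29.9]
```

View pics/s5.png

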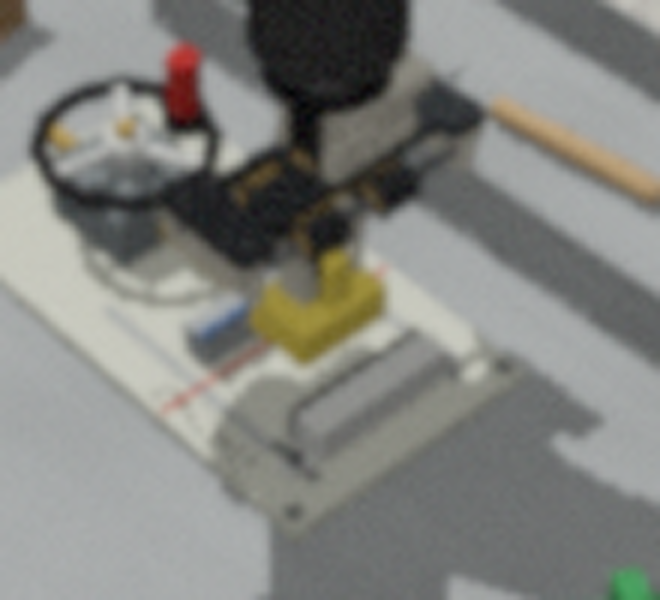

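View pics/g3.png

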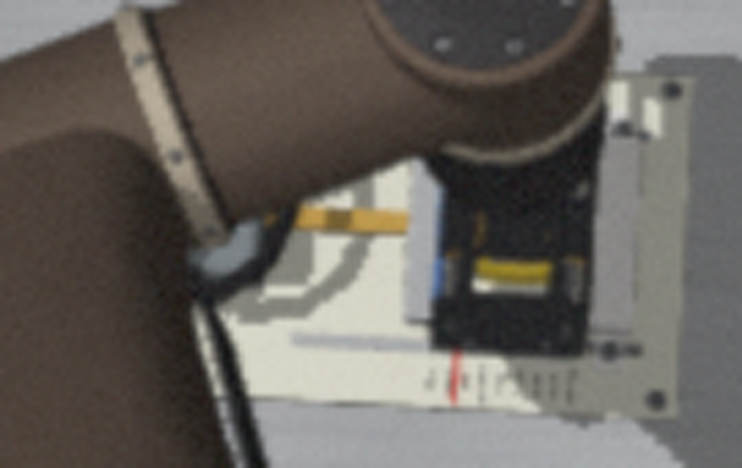

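Block is over the channel, squared up between fence and rail. Lowering it, with a 2 mm shift away from the rail.

```bash
python3 -m creep '[[[0.7,2.5,12],0],[[0.7,2.5,24],0],[[0.7,2.5,34],0],[[0.7,2.5,40],0],[[0.7,2.5,42],0],[[0.7,2.5,43],0],[[0.7,2.5,43],0]]' 5 25; python3 go.py 593.5 31.9 68 177.84
```

```text
t: 15.5
tool_pos: [594.0, 34.3, 68.5]
orientation: [-0.001, 0.019, 1.0, -0.001]
force: [-0.2, -0.3, -2.7]
width: 18.1
t 15.5 pos [594.   34.3  68.5] xang 177.8 F [-0.2 -0.3 -2.7] | shift [ 0.4 -2.4  0.5] spin -0.0 j6 -0.43
```

```bash
python3 -m creep '[[[0,0,0.8],0],[[0,0,1.5],0],[[0,0,1.5],0]]' 5 25; python3 go.py 593.5 31.9 68 177.84
```

```text
t: 15.88
tool_pos: [594.0, 34.2, 67.1]
orientation: [-0.001, 0.019, 1.0, -0.001]
force: [-0.1, 0.6, -1.6]
width: 18.2
t 15.88 pos [594.   34.2  67.1] xang 177.8 F [-0.1  0.6 -1.6] | shift [ 0.4 -2.4 -0.9] spin -0.0 j6 -0.43
```

```bash
python3 -m creep '[[[0,0,0.6],0],[[0,0,1],0],[[0,0,1],0]]' 5 25; python3 go.py 593.5 31.9 68 177.84
```

```text
t: 16.25
tool_pos: [594.0, 34.3, 67.0]
orientation: [-0.001, 0.019, 1.0, -0.001]
force: [-4.0, 0.3, 6.0]
width: 18.0
t 16.25 pos [594.   34.3  67. ] xang 177.8 F [-4.   0.3  6. ] | shift [ 0.4 -2.4 -1. ] spin -0.0 j6 -0.43
```

Contact (6 N up). Releasing.

```bash
python3 -m creep '[[[0,0,-0.5],0],[[0,0,-0.5],0],[[0,0,-0.5],0],[[0,0,-0.5],0],[[0,0,-40],0],[[0,0,-90],0],[[0,0,-130],0],[[0,0,-130],0]]' 60 20; python3 go.py 648.5 204.5 200 180
python3 - <<'E'
from h import *
p,d=cams.snapshot("side"); cv2.imwrite("pics/s6.png",cv2.resize(p[140:240,270:380],None,fx=6,fy=6,interpolation=2)[:,:,::-1])
E
```

```text
t: 17.25
tool_pos: [596.2, 34.9, 200.8]
orientation: [0.003, 0.019, 1.0, 0.0]
force: [-0.2, 1.0, -0.8]
width: 52.7
t 17.25 pos [596.2  34.9 200.8] xang 177.8 F [-0.2  1.  -0.8] | shift [-45.9 171.4   1.1] spin -2.2 j6 -0.43
```

View pics/s6.png

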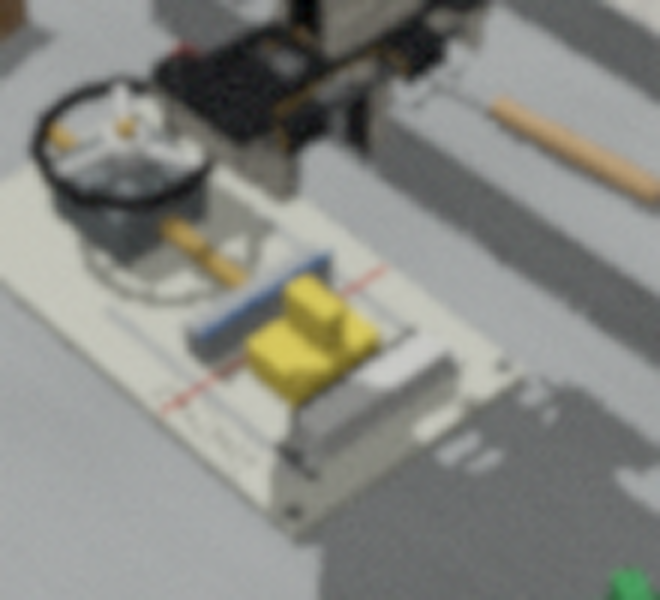

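The block stands upright in the channel, free of the gripper, crop (315,340). Back to the knob.

```bash
python3 -m creep '[[[-10,35,0],0],[[-20,70,0],-1],[[-29,105,0],-1.5],[[-38,140,0],-2],[[-46,171.4,0],-2.2],[[-46,171.4,0],-2.2],[[-46,171.4,0],-2.2]]' 100 15; python3 go.py 648.5 204.4 115 180; python3 see.py g4; python3 - <<'E'
from h import *
p,d=cams.snapshot("side"); cv2.imwrite("pics/s7.png",cv2.resize(p[120:220,235:365],None,fx=6,fy=6,interpolation=2)[:,:,::-1])
E
```

```text
t: 18.18
tool_pos: [646.7, 203.9, 197.2]
orientation: [-0.0, -0.0, 1.0, -0.001]
force: [0.2, -1.1, -0.5]
width: 87.8
t 18.18 pos [646.7 203.9 197.2] xang -180.0 F [ 0.2 -1.1 -0.5] | shift [-1.8  0.7 82.2] spin 0.0 j6 -0.59
blue n 10 y@42 pct [-40.6 -39.9 -39.1] z 42.4
red n 24 y@12 -51.0
top42 n 241 y pct [-42.3 -30.8 -18.8] x [-48.3  53. ]
top42 n 310 y pct [-147.3 -134.2 -119.6] x [-49.4  53.1]
top42 n 248 y pct [-109.4  -87.1  -61.9] x [-33.2  33.7]
```

View pics/s7.png

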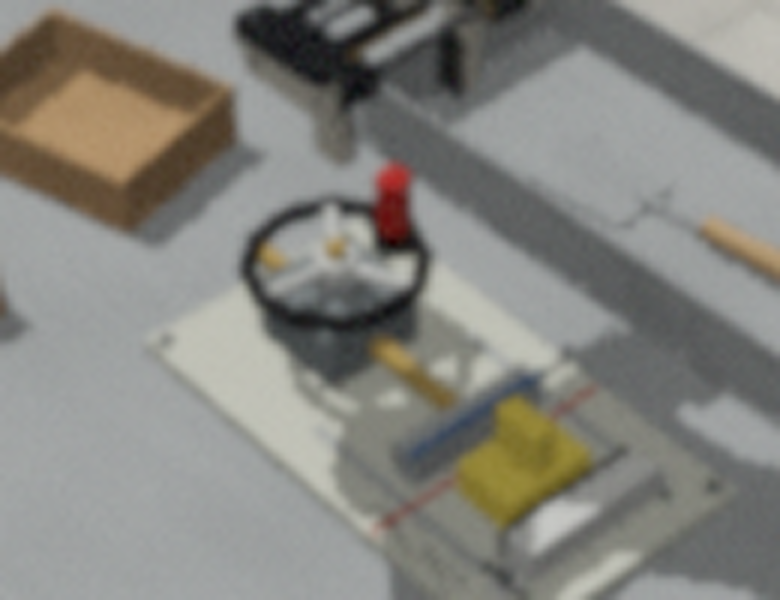

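View pics/g4.png

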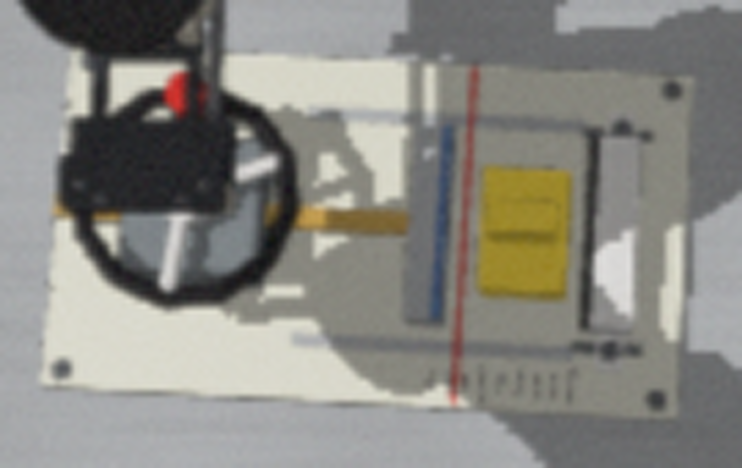

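Block square in channel (crop (525,235)); the fence (440,220) has about 27 mm to go. Gripping the knob again.

```bash
python3 -m creep '[[[-1.8,0.7,30],0],[[-1.8,0.7,60],0],[[-1.8,0.7,82],0],[[-1.8,0.7,82],0]]' 100 15; python3 -m creep '[[[0,0,0],0],[[0,0,0],0],[[0,0,0],0],[[0,0,0],0],[[0,0,0],0],[[0,0,0],0],[[0,0,0],0],[[0,0,0],0],[[0,0,0],0]]' 10 15;  python3 arc.py 602.3 211.5 -5 14
```

```text
t: 18.77
tool_pos: [648.2, 202.7, 114.8]
orientation: [-0.001, 0.001, 1.0, -0.001]
force: [0.2, 0.4, -0.2]
width: 87.8
t: 19.9
tool_pos: [648.5, 202.8, 114.9]
orientation: [-0.0, 0.001, 1.0, -0.001]
force: [1.2, 0.7, -0.8]
width: 23.3
t 19.9 pos [648.5 202.8] ang -10.7 r 47.0 F [ 1.2  0.7 -0.8]
Frad 1.1 Ftan(ccw) 0.9
-5.0 1.9 -3.7
-10.0 3.1 -7.5
-15.0 4.7 -11.2
-20.0 6.6 -14.8
-25.0 8.8 -18.1
-30.0 11.3 -21.3
-35.0 14.0 -24.2
-40.0 17.0 -26.9
-45.0 20.2 -29.3
-50.0 23.7 -31.4
-55.0 27.2 -33.2
-60.0 31.0 -34.7
-65.0 34.8 -35.9
-70.0 38.7 -36.7
```

```bash
python3 arc.py 602.8 211.2 -5 14
```

```text
t 19.9 pos [648.5 202.8] ang -10.4 r 46.4 F [ 1.2  0.7 -0.8]
Frad 1.1 Ftan(ccw) 0.9
-5.0 1.3 -3.8
-10.0 2.6 -7.6
-15.0 4.1 -11.3
-20.0 6.0 -14.9
-25.0 8.2 -18.3
-30.0 10.7 -21.4
-35.0 13.4 -24.4
-40.0 16.4 -27.0
-45.0 19.6 -29.5
-50.0 23.0 -31.6
-55.0 26.6 -33.4
-60.0 30.3 -34.9
-65.0 34.1 -36.1
-70.0 38.0 -36.9
```

```bash
python3 -m creep '[[[1.3,-3.8,0],0],[[2.6,-7.6,0],0],[[4.1,-11.3,0],0],[[6,-14.9,0],0],[[8.2,-18.3,0],0],[[10.7,-21.4,0],0],[[13.4,-24.4,0],0],[[16.4,-27,0],0],[[19.6,-29.5,0],0],[[23,-31.6,0],0],[[26.6,-33.4,0],0],[[30.3,-34.9,0],0]]';  python3 arc.py 602.8 211.2 -3 12; python3 see.py g5
```

```text
t: 21.4
tool_pos: [618.3, 166.5, 115.2]
orientation: [-0.0, 0.001, 1.0, -0.002]
force: [5.8, -5.1, -1.2]
width: 23.9
t 21.4 pos [618.3 166.5] ang -70.8 r 47.3 F [ 5.8 -5.1 -1.2]
Frad 6.7 Ftan(ccw) 3.8
-3.0 2.7 0.5
-6.0 5.1 -0.1
-9.0 7.4 -0.6
-12.0 9.8 -0.9
-15.0 12.2 -1.2
-18.0 14.6 -1.3
-21.0 17.0 -1.3
-24.0 19.4 -1.1
-27.0 21.8 -0.9
-30.0 24.2 -0.5
-33.0 26.5 0.0
-36.0 28.9 0.7
blue n 10 y@42 pct [-54.7 -53.9 -53.5] z 47.3
red n 8 y@12 -50.7
top42 n 481 y pct [-108.2  -61.3  -36.9] x [-46.9  50.2]
top42 n 302 y pct [-147.7 -134.6 -119.7] x [-49.6  51.4]
```

View pics/g5.png

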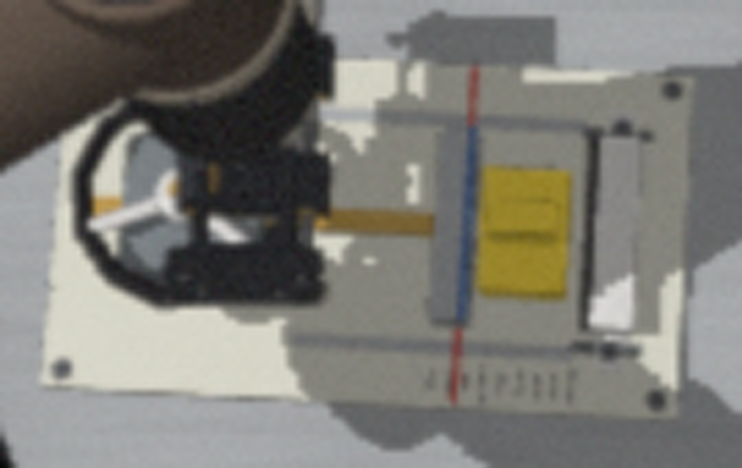

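Tangential resistance is about 3.8 N, as expected for free sliding, and the fence has about 13 mm to go. Continuing 24°, a little wider to relieve the radial load.

```bash
python3 arc.py 602.8 210 -3 8
```

```text
t 21.45 pos [617.6 166.2] ang -71.4 r 46.2 F [ 2.5 -7.2  0.4]
Frad 7.6 Ftan(ccw) 0.0
-3.0 2.4 -0.5
-6.0 4.7 -1.1
-9.0 7.1 -1.6
-12.0 9.5 -1.9
-15.0 11.8 -2.1
-18.0 14.3 -2.2
-21.0 16.7 -2.2
-24.0 19.1 -2.0
```

```bash
python3 -m creep '[[[2.4,-0.5,0],0],[[4.7,-1.1,0],0],[[7.1,-1.6,0],0],[[9.5,-1.9,0],0],[[11.8,-2.1,0],0],[[14.3,-2.2,0],0],[[16.7,-2.2,0],0],[[19.1,-2,0],0]]';  python3 arc.py 602.8 210 -1 12; python3 see.py g6
```

```text
t: 22.45
tool_pos: [598.2, 163.9, 115.0]
orientation: [-0.001, 0.001, 1.0, -0.002]
force: [2.6, -2.9, -2.3]
width: 23.7
t 22.45 pos [598.2 163.9] ang -95.7 r 46.3 F [ 2.6 -2.9 -2.3]
Frad 2.6 Ftan(ccw) 2.9
-1.0 0.8 0.4
-2.0 1.6 0.5
-3.0 2.4 0.6
-4.0 3.1 0.8
-5.0 3.9 0.9
-6.0 4.7 1.1
-7.0 5.5 1.2
-8.0 6.3 1.4
-9.0 7.1 1.6
-10.0 7.8 1.8
-11.0 8.6 2.1
-12.0 9.4 2.3
blue n 2 y@42 pct [-63.1 -63.  -62.9] z 44.6
red n 7 y@12 -50.2
top42 n 800 y pct [-146.2  -99.5  -45.5] x [-48.7  51.1]
```

View pics/g6.png

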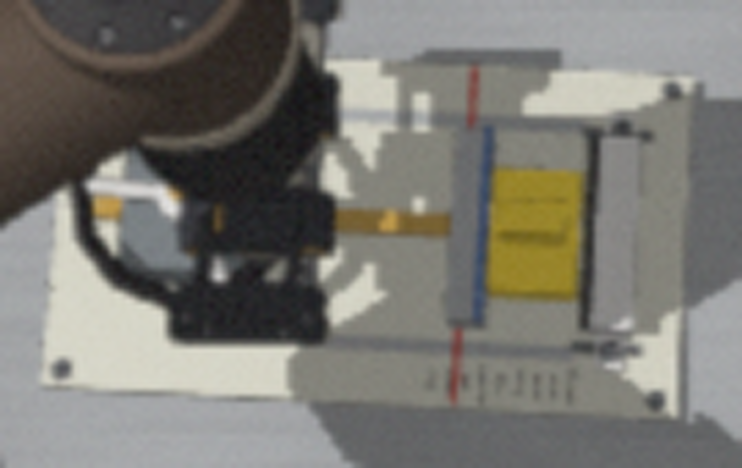

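The block is nearly against the rail. From here I go in small steps, by feel.

```bash
python3 -m creep '[[[0.8,0,0],0],[[1.6,0.1,0],0],[[2.4,0.2,0],0],[[3.1,0.4,0],0]]';  python3 arc.py 602.8 210 -1 4; python3 -m creep '[[[0.8,0.1,0],0],[[1.6,0.2,0],0],[[2.4,0.4,0],0]]';  python3 arc.py 602.8 210 -1 4
```

```text
t: 23.0
tool_pos: [594.7, 164.3, 115.0]
orientation: [-0.001, 0.001, 1.0, -0.002]
force: [4.3, -1.4, -2.6]
width: 23.5
t 23.0 pos [594.7 164.3] ang -100.1 r 46.4 F [ 4.3 -1.4 -2.6]
Frad 0.6 Ftan(ccw) 4.5
-1.0 0.7 0.5
-2.0 1.5 0.7
-3.0 2.3 0.9
-4.0 3.1 1.1
t: 23.38
tool_pos: [592.2, 164.8, 115.0]
orientation: [-0.001, 0.001, 1.0, -0.002]
force: [3.2, -1.7, -2.1]
width: 23.7
t 23.375 pos [592.2 164.8] ang -103.2 r 46.4 F [ 3.2 -1.7 -2.1]
Frad 0.9 Ftan(ccw) 3.5
-1.0 0.7 0.6
-2.0 1.5 0.8
-3.0 2.2 1.0
-4.0 3.0 1.3
```

```bash
python3 see.py g7
```

```text
blue n 7 y@42 pct [-66.  -65.6 -64.8] z 44.3
red n 8 y@12 -50.7
top42 n 794 y pct [-146.2  -99.9  -47.3] x [-49.3  50.8]
```

View pics/g7.png

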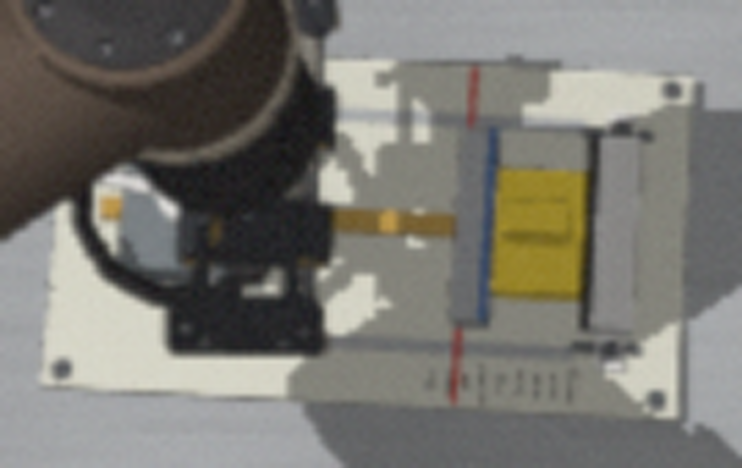

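Still free sliding at about 3.5–4.5 N. One-degree steps from here.

```bash
python3 -m creep '[[[0.8,0.2,0],0],[[1.5,0.4,0],0]]';  python3 arc.py 602.8 210 -1 2; python3 -m creep '[[[0.8,0.2,0],0],[[0.8,0.2,0],0]]';  python3 arc.py 602.8 210 -1 2
```

```text
t: 23.68
tool_pos: [591.0, 165.2, 115.1]
orientation: [-0.001, 0.001, 1.0, -0.002]
force: [7.3, -2.3, -4.6]
width: 23.6
t 23.675 pos [591.  165.2] ang -104.7 r 46.3 F [ 7.3 -2.3 -4.6]
Frad 0.4 Ftan(ccw) 7.6
-1.0 0.7 0.5
-2.0 1.5 0.7
t: 23.92
tool_pos: [590.9, 165.3, 115.2]
orientation: [-0.0, 0.001, 1.0, -0.002]
force: [6.7, -3.0, -4.1]
width: 23.5
t 23.925 pos [590.9 165.3] ang -105.0 r 46.3 F [ 6.7 -3.  -4.1]
Frad 1.2 Ftan(ccw) 7.2
-1.0 0.7 0.5
-2.0 1.5 0.7
```

Resistance has jumped to about 7.3 N, which means roughly 9 N on the block. One small push more and hold.

```bash
python3 -m creep '[[[0.9,0.2,0],0],[[1.1,0.3,0],0],[[1.1,0.3,0],0]]';  python3 arc.py 602.8 210 -1 1;python3 -c "
from rig import telemetry,cams
for i in range(3): cams.snapshot('top'); print(telemetry.get_state()['force'].round(1))"
```

```text
t: 24.3
tool_pos: [590.5, 165.4, 115.2]
orientation: [0.0, 0.001, 1.0, -0.002]
force: [7.5, -3.7, -5.2]
width: 23.6
t 24.3 pos [590.5 165.4] ang -105.4 r 46.3 F [ 7.5 -3.7 -5.2]
Frad 1.5 Ftan(ccw) 8.2
-1.0 0.7 0.5
[ 8.1 -2.8 -4.6]
[ 8.1 -3.2 -5. ]
[ 8.7 -2.8 -3.6]
```

About 8.7 N at the knob, which is about 12 N on the block. Relaxing the arm before letting go.

```bash
python3 -m creep '[[[-0.3,-0.1,0],0],[[-0.6,-0.1,0],0],[[-0.6,-0.1,0],0]]';  python3 arc.py 602.8 210 -1 1
```

```text
t: 24.82
tool_pos: [590.9, 165.2, 115.1]
orientation: [0.0, 0.001, 1.0, -0.002]
force: [4.8, -2.1, -3.3]
width: 23.3
t 24.825 pos [590.9 165.2] ang -104.9 r 46.3 F [ 4.8 -2.1 -3.3]
Frad 0.8 Ftan(ccw) 5.1
-1.0 0.7 0.5
```

```bash
python3 -m creep '[[[-0.3,-0.1,0],0],[[-0.6,-0.1,0],0],[[-0.6,-0.1,0],0]]';  python3 arc.py 602.8 210 -1 1
```

```text
t: 25.2
tool_pos: [591.1, 165.1, 115.0]
orientation: [-0.0, 0.001, 1.0, -0.002]
force: [2.6, -1.4, -1.9]
width: 23.6
t 25.2 pos [591.1 165.1] ang -104.6 r 46.4 F [ 2.6 -1.4 -1.9]
Frad 0.7 Ftan(ccw) 2.8
-1.0 0.7 0.6
```

```bash
python3 -m creep '[[[0,0,0],0],[[0,0,0],0],[[0,0,0],0],[[0,0,0],0],[[0,0,0],0],[[0,0,-30],0],[[0,0,-70],0],[[0,0,-100],0],[[0,0,-100],0],[[0,0,-100],0]]' 100 15; python3 arc.py 602.8 210 -1 1; python3 see.py g8; python3 - <<'E'
from h import *
p,d=cams.snapshot("side"); cv2.imwrite("pics/s8.png",cv2.resize(p[120:220,235:365],None,fx=6,fy=6,interpolation=2)[:,:,::-1])
h=cv2.cvtColor(p,cv2.COLOR_RGB2HSV); m=((h[:,:,0]<8)|(h[:,:,0]>172))&(h[:,:,1]>130)&(h[:,:,2]>60)
m[:145]=0;m[185:]=0;m[:,:275]=0;m[:,:]&=np.arange(640)<305
v,u=np.where(m); print("knob",u.mean(),v.mean(),len(u),ray("side",[[u.mean(),v.mean()]],108))
E
```

```text
t: 26.45
tool_pos: [590.8, 165.4, 214.5]
orientation: [-0.0, 0.001, 1.0, -0.002]
force: [-0.6, -0.1, -0.9]
width: 87.8
t 26.45 pos [590.8 165.4] ang -105.1 r 46.2 F [-0.6 -0.1 -0.9]
Frad 0.2 Ftan(ccw) -0.5
-1.0 0.7 0.4
red n 13 y@12 -51.2
top42 n 816 y pct [-146.4 -100.9  -47.3] x [-49.2  51.1]
knob 295.86538461538464 165.55769230769232 52 [[589.78623281 171.80483677 108.        ]]
```

View pics/g8.png

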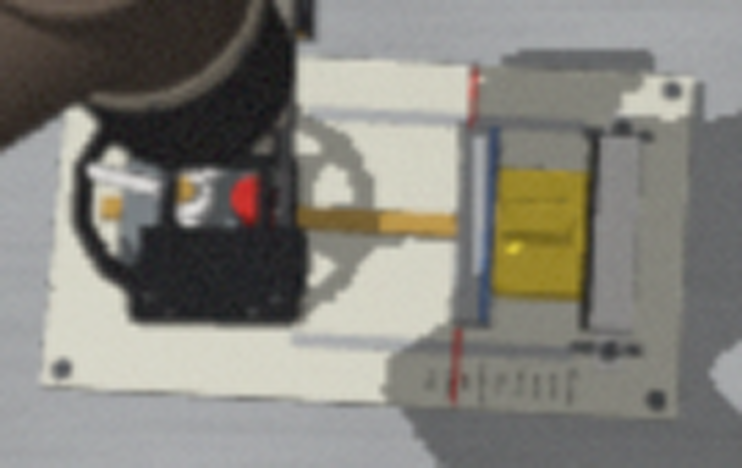

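View pics/s8.png

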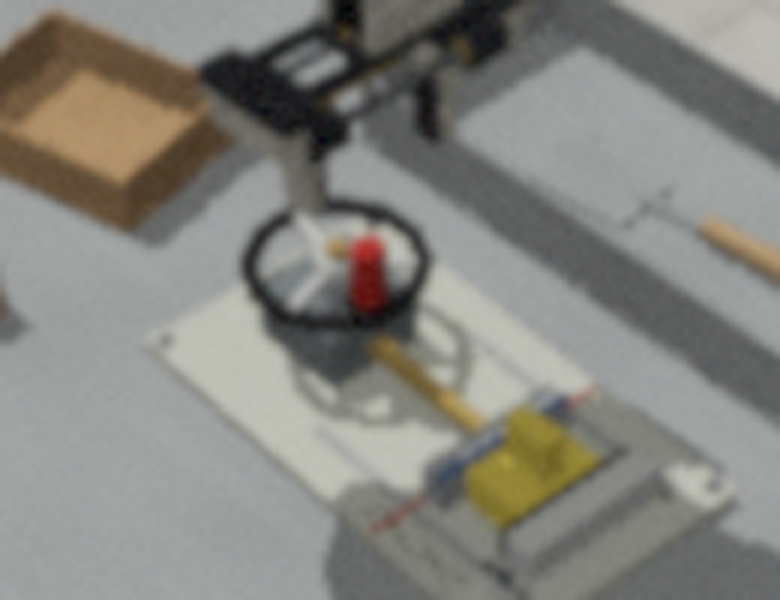

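```bash
python3 -m creep '[[[0,0,-30],0],[[0,0,-30],0],[[0,0,-30],0],[[0,0,-30],0]]'; python3 - <<'E'
from rig import env
print(env.hand_in())
E
```

```text
t: 27.05
tool_pos: [590.2, 165.2, 242.7]
orientation: [-0.002, 0.001, 1.0, -0.003]
force: [0.0, -0.2, 0.7]
width: 88.0
the job is handed in; nothing more can be done
None
```

I opened the fence with the knob until it stood about 10 mm past the red line. I then stood the larger yellow block squarely in the channel and wound the fence back in until it pinned the block. The job was handed in at t ≈ 27 s; hand-in reports no verdict.

- **Pinning force:** the knob took 3.5–4.5 N while the fence slid freely. It then jumped to about 7.5 N at contact, and I held it at about 8.5 N, which works out to roughly 12 N on the block. I eased the arm off to about 2.8 N, still pushing in the closing direction, and then let go. I could not measure the force left after release.
- **Block and fence:** the last pictures show the block upright and square between the fence and the rail's rubber face. The gripper was clear and open well above the wheel, with about zero force on it.
- **Handwheel slack:** the knob stayed where the inward turn ended, with its position along the turn within about 1 mm. Its position across the turn read about 6 mm off in the side view, probably because the depth along that camera's line of sight is imprecise there.
- **Camera offset:** the red line read at y ≈ -51 mm against the stated -54 mm, so my guide frame was off by about 3 mm. I went by the positions of fence, line and rail relative to each other.
- **Other objects:** I did not measure the green block and the other objects again at the end. The moves kept clear of them.

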